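# Lever up the dust cover and draw the cash box's bolt with its key

## Robot

A 6-joint arm with a two-finger parallel gripper is mounted at the origin on the work surface; the furniture and walls round the work are solid. World frame = base frame: x ahead of the robot, y to its left, z up, the work surface at z = 0. Lengths are in mm, angles in rad, forces in N, time in s.
With the tool pointing down it reaches from about 275 to 1000 mm from the base axis. Payload 8.4 kg.
Tool frame: the origin (TCP) lies on the centre line of the jaws, within the pads' length; the fingertips stand 17 mm ahead of it and the grasp point (between the pads) lies 2 mm behind it; z points along the fingers, y is the line along which they close (so a half turn about z gives the same grasp; the last joint's range is limited). The gripper opens to 85 mm and grips with 20 to 120 N. Pads are 22 mm wide; open, the fingers measure 114 mm over their backs; the gripper's body (76 mm by 85 mm) begins 54 mm behind the grasp point. The pads swing forward as they close: fully open they stand 13 mm farther back than shut.
Start: joints at [1.102, 0.353, 1.633, -0, 1.155, -0.002], TCP at [281.268, 558.136, 222.081] pointing down, gripper open.
Joint ranges: [-2.63, 2.63], [-0.92, 2.1], [0.06, 2.66], [-1.3, 4.44], [0, 2.69], [-3.02, 3.02]. Speed limits (rad/s): [2.22, 2.22, 2.79, 3.14, 3.14, 3.14].

## Interface

Orientations are given as [roll, pitch, yaw] about the fixed x, y, z axes, in that order (R = Rz(yaw) Ry(pitch) Rx(roll)).
In Python, from rig import r, eyes gives the robot as it stands. The module is installed in compiled form; this text tells all that it offers.
- The arm moves only by the shell command python3 -m inch 'ROWS' [FORCE]. ROWS is JSON, a list of rows, each a list of 7 numbers: the shift along the tool's x, y, z in m, then the turn, a rotation vector about the tool's x, y, z in degrees, then the closure, from -1 (fully open) to 1 (shut). In form: [[x, y, z, rx, ry, rz, gripper], ...]. A call has 1 to 8 rows; each row shifts and turns the commanded pose from where the row before left it, along the tool's axes as they then stand; what a row does not reach is not made up. A row lasts 1/10 s, in which the tool goes at most 50 mm and 8.59 degrees, less where a joint would pass 70% of its speed; a pose out of reach is approached as far as the arm can. A call with a gripper value outside its range is refused whole. The fingers move at their own pace and stop on an object; FORCE is the grip in N (left out, the last holds). Time passes only in rows, so rows that do not move let the fingers close. It gives the time, the measured TCP pose, the force, the opening and the grip force at its end, in the units of the state.
- r.sense(): the state, without advancing time (a new reading comes with each control period).
- eyes.grab_frame(name): name is "side" or "top"; returns a dict with "img" (480x640x3 uint8, blue, green, red), "fx", "fy", "cx", "cy" (pixels), "D" ([k1, k2, p1, p2, k3] as OpenCV has them; the pictures are not rectified), "R" (3x3) and "t" (3): a world point X has camera coordinates R X + t. Camera axes: x right, y down, z forward; pixel columns grow to the right and rows downward; lengths in mm; the calibration is good to about 2 mm. A picture is of the moment at which its call begins. There is no depth.
- r.sign_off(): hands the job in; it is judged then, once.
The state is a dict: "clock": time; "qpos": joint angles; "qvel": joint speeds; "joint_efforts": joint torques, N m; "eef_pos": TCP position; "tcp_rot": TCP orientation; "contact_force": force on the tool from outside, world axes, zero at the start; "wrist_torque": the same for the moment, N m; "opening": opening from 0.0 (shut) to 1.0 (fully open); "grasp_force": force on a finger pad.
Only numpy, scipy, OpenCV 4.12 (cv2) and the standard library are available. Lean on these libraries where they do the work, as an engineer would, in place of code of your own. Each camera call takes 0.05 s, during which the arm holds its last target. There are 200 camera calls.

## Task

Unlock the blue cash box: with the blue screwdriver, not with the fingers, lever the metal dust cover off the keyhole and swing it over well past upright, then lay the screwdriver back down on the table. Take the green key from its wooden stand, push it fully home in the lock past the sticky pins, turn it a quarter turn clockwise (seen from above) to its stop against the spring, and finish while still holding the key turned so that the bolt stays drawn. Leave the mug and the webcam where they stand.

Things in the scene. Friction and masses are not known exactly. Their poses are not given: they have to be found in the camera images.
- cash_box: Blue steel cash box 130 x 140 mm, fixed. Origin: centre of its underside; x from front to back, z up. Deck 50 mm high, grey lid behind to 63 mm, its steel staple to 75 mm. The dark lock case, 44 x 44 mm, stands on the deck, axis at x = -35 mm, y = 0, 30 mm behind the box's front edge; its brass face is 80 mm above the table.
- keyhole (a point): Centre of the keyhole, at the top of the fixed brass lock face, 80 mm above the table, under the dust cover; axes as the box's. The keyhole is a slot 17 mm along the box's x and 8 mm along its y, through a 5 mm plate.
- keyhole_cover (a joint): Hinge of the dust cover, rad: 0 shut (flat over the keyhole), grows as its front edge rises and swings back, 1.57 upright, stop at 2.5. Axis along the box's y, 24 mm behind the keyhole (box +x), 82 mm above the table. Stiff: it stays where it is left; about 0.6 N at its front edge moves it.
- cover_plate: The steel dust cover itself, 3 mm thick, 42 mm wide; origin on its hinge axis; its own x lies in the plate, pointing away from its front edge, z is its outer face's normal.
- cover_tongue (a point): Middle of the lower front edge of the cover's tongue, 68 mm from the hinge. The tongue, 26 mm wide with a red line on top, juts 22 mm forward of the lock case, 14 mm beyond the box's front edge. Shut, its underside is 80.5 mm above the table, with free air below: 30 mm to the deck, and down to the table in front of the box.
- lock_plug (a joint): Turn of the plug, rad: 0 at rest, grows clockwise seen from above, stop at 1.5. A spring (0.04 N m at 0, 0.12 at the stop) turns it back if the key is let go. The key has about 0.11 rad of play in it, so turn the key about 1.6 rad. It cannot turn until the key is fully home; the key cannot come out while turned.
- box_key: The key, 45 g, standing bit down in the wooden stand, collar on the stand's top. Origin: centre of the underside of its steel collar (21 mm wide, 3 mm thick); z up the shank, x along its width. Green bow 34 mm wide (x), 10 mm thick (y), from 13 to 50 mm above the origin: pinch it across its thickness from above. Home in the lock, the collar rests on the lock face.
- key_stand: Wooden block 50 x 50 x 36 mm, fixed, with a slot for the key. Origin: centre of its underside; x along the slot.
- screwdriver: Blue screwdriver, 171 mm long, 75 g, lying on the table. Origin on its underside at mid-length; the tip points along its own -y and ends 78 mm from the origin, 5 mm above the underside; shaft 5 mm thick, sloping up to 11 mm at the handle; six-sided handle 31 mm across, 31 mm high, from 6 mm ahead of the origin (-y) to 85 mm behind it (+y).
- mug: White mug with a green pattern, 92 x 127 x 95 mm, a bystander near the box. Origin: centre of its underside.
- webcam_stand: Black webcam on a round foot, 72 x 72 x 100 mm, a bystander. Origin: centre of its underside.
- plug_slot (a point): Top of the turning plug, on the lock axis 5 mm below the face: slot 16 mm (box x) by 6.5 mm (y), in line with the keyhole while the plug is at 0, open 22 mm deep. Two sticky pins stand in it, one on each side, 15 and 19 mm below the face: the key passes them with a push of about 5 to 15 N, easier with small rocking turns.
- key_nose (a point): Lower end of the key, 25.5 mm below the key's origin. Under the collar come a round stem 7 mm thick, then the bit from 6.5 to 20.5 mm below the origin, 14 mm wide (x) and 5 mm thick (y), then a wedge nose down to this point, 2 mm thick at the end. Both halves are alike: it fits the keyhole either way round.
- charger_rear: Black battery charger with its pack on, between the key stand and the cash box; fixed, never moves, about 165 x 112 mm and 98 mm high. A second one like it stands 0.19 m nearer the robot: carry things over them with room to spare. Origin: underside, 11 mm to the right (-y) of its middle; x along its length.

How it is judged:
By the outcome, as a careful person would: the job done as asked, in the order asked, and still so for the second after the job is handed in, while the arm keeps its last pose, push and grip.
It also fails if it takes over 72 s, if anything falls off the work surface, if the arm or the gripper's body presses on something with over 40 N, if the wrist force passes 120 N, or if a joint passes its speed limit or range.

## Working session

There is one attempt and no reset: what is moved stays moved. The work goes in short steps, Python scripts to look and compute and a shell command to move; the robot and the scene stay as the last step left them, time stands still between calls to the robot, and variables do not carry over. Pictures are saved under pics/ and viewed, at most 10 in all, crops included, and the job is handed in when it is done.

```bash
mkdir -p pics; cat > h.py <<'E'
import numpy as np, cv2
from rig import r, eyes
def grab(n):
    f=eyes.grab_frame(n); f['K']=np.array([[f['fx'],0,f['cx']],[0,f['fy'],f['cy']],[0,0,1.]]); 
    f['R']=np.array(f['R']);f['t']=np.array(f['t']).ravel();f['D']=np.array(f['D'],float);return f
def ray(f,px):
    u=cv2.undistortPoints(np.array([[px]],float),f['K'],f['D'])[0,0]
    d=f['R'].T@np.array([u[0],u[1],1]);return -f['R'].T@f['t'],d/np.linalg.norm(d)
def onz(f,px,z):
    o,d=ray(f,px);return o+d*(z-o[2])/d[2]
def proj(f,X):
    return cv2.projectPoints(np.atleast_2d(np.array(X,float)),cv2.Rodrigues(f['R'])[0],f['t'],f['K'],f['D'])[0][:,0]
def tri(f,p,g,q):
    o1,d1=ray(f,p);o2,d2=ray(g,q)
    A=np.stack([d1,-d2],1);s=np.linalg.lstsq(A,o2-o1,rcond=None)[0]
    a=o1+s[0]*d1;b=o2+s[1]*d2;return (a+b)/2,np.linalg.norm(a-b)
E
python3 - <<'E'
from h import *
for n in('top','side'):
    f=grab(n);cv2.imwrite(f'pics/{n}0.png',f['img']);print(n,-f['R'].T@f['t'],f['R'][2],f['fx'])
s=r.sense();print(s)
E
```

```text
top [ 352.62900343 -107.22022666 1233.65252861] [ 0.15871544 -0.00148567 -0.98732325] 581.6519066921571
side [ 116.30686899 -824.44733286  399.67814232] [ 0.47191454  0.80237877 -0.36535595] 484.0615501097526
{'clock': 0.1, 'qpos': array([ 1.10160984e+00,  3.53576596e-01,  1.63407067e+00, -2.58242711e-05,
        1.15522432e+00, -2.37830385e-03]), 'qvel': array([ 0.00064202, -0.00210081, -0.00314639, -0.00023516, -0.00138389,
       -0.00304448]), 'joint_efforts': array([-9.87733620e-04, -6.06360340e+01, -3.42817962e+01, -8.12048370e-05,
        3.95658659e-03,  1.45691365e-05]), 'eef_pos': array([281.0639795 , 557.72828412, 221.43353972]), 'tcp_rot': array([-3.14031367e+00,  2.05711427e-05,  2.67479492e+00]), 'contact_force': array([-0.44489927,  0.02926244,  0.16749397]), 'wrist_torque': array([ 0.00691802, -0.02875287,  0.03993135]), 'grasp_force': 0.0, 'opening': 1.0047533093122238}
```

View pics/top0.png

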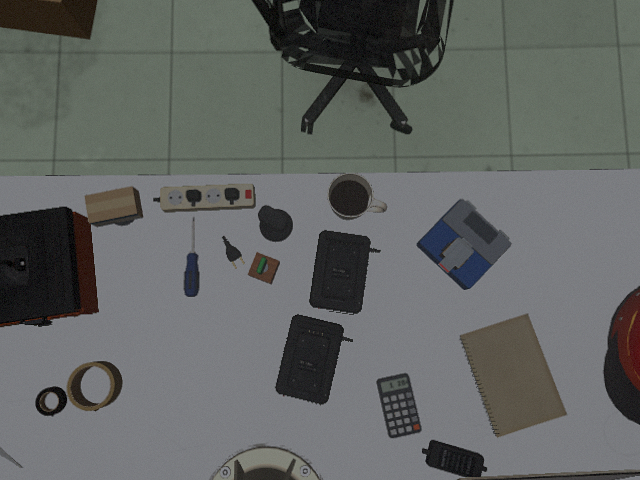

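View pics/side0.png

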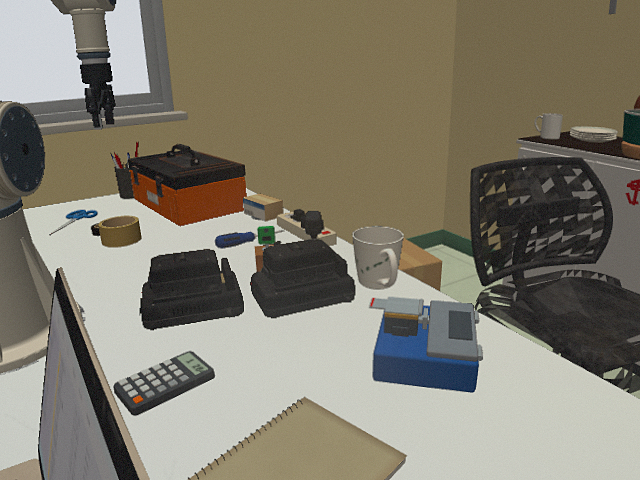

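```bash
python3 - <<'E'
from h import *
f=cv2.imread('pics/top0.png');g=cv2.imread('pics/side0.png')
a=cv2.resize(f[190:300,405:520],None,fx=5,fy=5,interpolation=cv2.INTER_CUBIC)[:, :575]
b=cv2.resize(g[285:395,360:490],None,fx=5,fy=5,interpolation=cv2.INTER_CUBIC)
cv2.imwrite('pics/boxtop.png',a);cv2.imwrite('pics/boxside.png',b)
c=cv2.resize(f[205:305,160:300],None,fx=5,fy=5,interpolation=cv2.INTER_CUBIC)
cv2.imwrite('pics/toolstop.png',c)
E
```

```text
(no output)
```

View pics/boxtop.png

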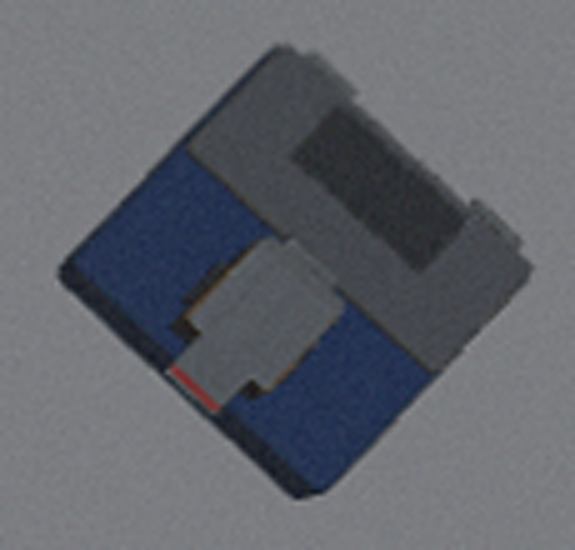

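View pics/boxside.png

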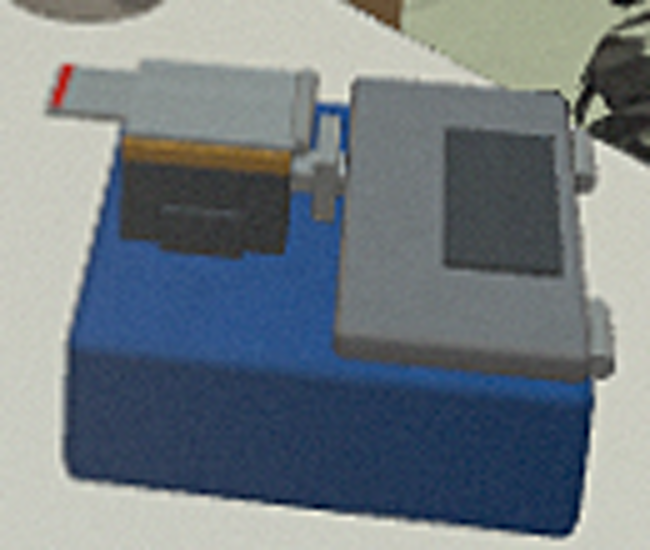

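View pics/toolstop.png

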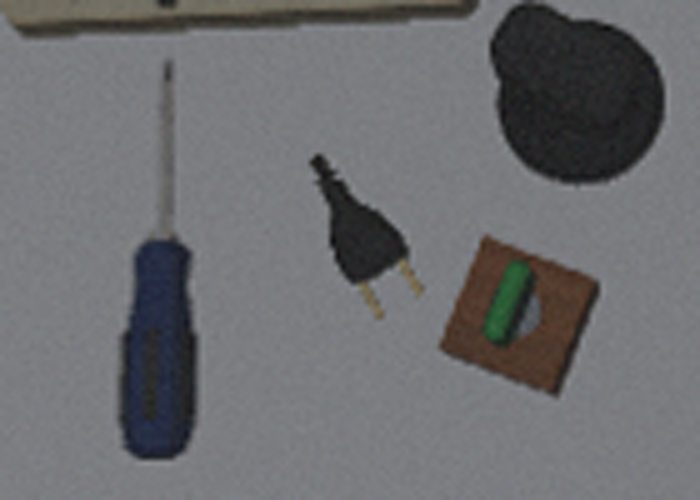

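```bash
cat > m.py <<'E'
from h import *
f=grab('top');g=grab('side')
def blob(f,fn,roi):
    x0,y0,x1,y1=roi;b=f['img'].astype(int);B,G,R=b[...,0],b[...,1],b[...,2]
    m=fn(B,G,R);k=np.zeros_like(m);k[y0:y1,x0:x1]=1;m=(m&k.astype(bool)).astype(np.uint8)
    n,l,s,c=cv2.connectedComponentsWithStats(m);i=1+np.argmax(s[1:,4]);mm=(l==i).astype(np.uint8)
    return c[i],s[i,4],cv2.minAreaRect(cv2.findContours(mm,0,1)[0][0]),mm
red=lambda B,G,R:(R>G+35)&(R>B+35); grn=lambda B,G,R:(G>R+20)&(G>B+12); blu=lambda B,G,R:(B>R+25)&(B>G+15)
E
python3 - <<'E'
from m import *
T=lambda roi,c:np.array([roi[0]+(c[0]+.5)/5-.5,roi[1]+(c[1]+.5)/5-.5])
rt=blob(f,red,(420,250,470,285));rs=blob(g,red,(360,285,390,320))
print('red',rt[:3],rs[:3]);P,e=tri(f,rt[0],g,rs[0]);print('tri',P,e,'onz83.5',onz(f,rt[0],83.5))
bo=(405,190)
A=onz(f,T(bo,(73,264)),50);C=onz(f,T(bo,(318,493)),50)
A0=onz(f,T(bo,(60,275)),0);C0=onz(f,T(bo,(297,499)),0)
for a,c in((A,C),(A0,C0)):print('front',a,c,np.linalg.norm(a-c),'boxyaw',np.degrees(np.arctan2(*(a-c)[[1,0]]))-90)
# lid/deck edge z63, from crop (190,150)-(437,372)
L1=onz(f,T(bo,(190,150)),63);L2=onz(f,T(bo,(437,372)),63);print('lid',L1,L2,np.linalg.norm(L1-L2),np.degrees(np.arctan2(*(L1-L2)[[1,0]]))-90)
gt=blob(f,grn,(245,245,285,285));gs=blob(g,grn,(255,220,280,250))
print('green',gt[:3],gs[:3],tri(f,gt[0],g,gs[0]),'z50',onz(f,gt[0],50))
ks=(160,205)
a=onz(f,T(ks,(517,265)),50);b=onz(f,T(ks,(497,340)),50);print('bow',a,b,np.linalg.norm(a-b),np.degrees(np.arctan2(*(a-b)[[1,0]])))
st=[onz(f,T(ks,p),36) for p in((487,236),(600,281),(557,393),(440,348))]
print('stand',np.round(st,1),np.mean(st,0))
for i in range(4):d=st[i]-st[i-1];print(np.linalg.norm(d),np.degrees(np.arctan2(d[1],d[0])))
s=blob(f,blu,(170,240,210,305));print('hand',s[:3],onz(f,s[0],17))
tip=onz(f,T(ks,(168,62)),6);end=onz(f,T(ks,(155,458)),16);print('tip',tip,end,np.linalg.norm((tip-end)[:2]),np.degrees(np.arctan2(*(tip-end)[[1,0]])))
print('hf',onz(f,T(ks,(163,240)),16))
E
```

```text
red (array([443.15, 266.9 ]), np.int32(20), ((443.2500305175781, 267.25), (12.020814895629883, 1.4142131805419922), 45.0)) (array([371.95652174, 301.69565217]), np.int32(23), ((371.9000244140625, 301.79998779296875), (2.2135939598083496, 8.538147926330566), 18.43494987487793))
tri [ 470.54153476 -358.47020826   84.53669806] 1.541091660696812 onz83.5 [ 471.31206071 -359.11901689   83.5       ]
front [ 525.731657   -319.87109979   50.        ] [ 431.06567033 -414.76653031   50.        ] 134.04026173564165 boxyaw -44.93064960849145
front [ 528.3497703  -323.12562598    0.        ] [ 431.93248004 -418.83409491    0.        ] 135.85435173967386 boxyaw -45.211383871258725
lid [ 570.34788624 -366.94780026   63.        ] [ 478.34807129 -461.51117852   63.        ] 131.93255268816992 -44.212748711598465
green (array([260.79710145, 264.65217391]), np.int32(69), ((260.74853515625, 264.6035461425781), (4.307693004608154, 15.769232749938965), 22.619861602783203)) (array([265.58091286, 234.33609959]), np.int32(241), ((265.6379699707031, 234.65518188476562), (18.35305404663086, 16.44300651550293), 
[... 226 characters left out ...]
      ] 31.713983880528144 -14.654706466257965
stand [[511.8  14.6  36. ]
 [492.5 -32.2  36. ]
 [446.4 -14.5  36. ]
 [465.5  33.7  36. ]] [4.79042681e+02 3.99512749e-01 3.60000000e+01]
50.104550790820944 -22.393185051853074
50.6708717070881 -112.41411781467059
49.40277380037263 158.99575346601964
51.87304422482003 68.377562844978
hand (array([189.95266272, 272.71597633]), np.int32(169), ((189.91506958007812, 273.5381164550781), (7.61838960647583, 41.13097381591797), 2.385944128036499)) [471.88546643 156.22939196  17.        ]
tip [592.59909144 154.52265013   6.        ] [423.04534632 153.86739119  16.        ] 169.55501127297524 0.22142468568575255
hf [514.36754359 152.7777176   16.        ]
```

```bash
cat > go.py <<'E'
# python3 go.py x y z yaw_deg : total shift/turn still needed, in tool axes (m, deg rotvec), n rows
import sys
from h import *
from scipy.spatial.transform import Rotation as Ro
s=r.sense();p=np.array(s['eef_pos']);R=Ro.from_euler('xyz',s['tcp_rot'])
print('t',round(s['clock'],2),'pos',p.round(1),'rpy',np.degrees(s['tcp_rot']).round(2),'q',np.round(s['qpos'],2),'F',np.round(s['contact_force'],1),'M',np.round(s['wrist_torque'],2),'op',round(s['opening'],3),'gf',round(s['grasp_force'],1))
if len(sys.argv)>4:
    X=np.array([float(a) for a in sys.argv[1:4]]);G=Ro.from_euler('xyz',[180,0,float(sys.argv[4])],degrees=True)
    d=R.inv().apply(X-p)/1e3;w=np.degrees((R.inv()*G).as_rotvec())
    print('shift at once',d.round(4),'turn',w.round(2),'| shift if turned first',(G.inv().apply(X-p)/1e3).round(4))
E
python3 -m inch '[[0,0,-0.04,0,0,0,-1],[0,0,-0.04,0,0,8.5,-1],[0,0,0,0,0,8.5,-1],[0,0,0,0,0,8.5,-1],[0,0,0,0,0,8.5,-1],[0,0,0,0,0,8.5,-1],[0,0,0,0,0,8.5,-1],[0,0,0,0,0,8.5,-1]]' 60
python3 go.py 470 154.5 120 0
```

```text
clock: 1.0
eef_pos: [281.2, 558.0, 301.8]
tcp_rot: [-3.141, 0.0, 1.63]
contact_force: [-1.4, -1.4, -0.4]
opening: 0.999
grasp_force: 0.0
t 1.0 pos [281.2 558.  301.8] rpy [-1.7999e+02  2.0000e-02  9.3400e+01] q [1.1  0.29 1.54 0.   1.31 1.04] F [-1.4 -1.4 -0.4] M [-0.04 -0.01  0.03] op 0.999 gf 0.0
shift at once [-0.4139  0.1646  0.182 ] turn [1.00e-02 3.00e-02 9.34e+01] | shift if turned first [0.1888 0.4035 0.1818]
```

```bash
python3 -m inch '[[0,0,0,0,0,8.5,-1],[0,0,0,0,0,8.5,-1],[0,0,0,0,0,8.5,-1],[0,0,0,0,0,8.5,-1],[0,0,0,0,0,8.5,-1],[0,0,0,0,0,8.5,-1],[0,0,0,0,0,8.5,-1],[0,0,0,0,0,8.5,-1]]' >/dev/null
python3 -m inch '[[0,0,0,0,0,8.5,-1],[0,0,0,0,0,8.5,-1],[0,0,0,0,0,8.4,-1],[0.02,0.04,0,0,0,0,-1],[0.02,0.04,0,0,0,0,-1],[0.02,0.04,0,0,0,0,-1],[0.02,0.04,0,0,0,0,-1],[0.02,0.04,0,0,0,0,-1]]' >/dev/null
python3 -m inch '[[0.02,0.04,0,0,0,0,-1],[0.02,0.04,0,0,0,0,-1],[0.02,0.04,0,0,0,0,-1],[0.02,0.04,0,0,0,0,-1],[0.008,0.043,0.02,0,0,0,-1],[0,0,0.04,0,0,0,-1],[0,0,0.04,0,0,0,-1],[0,0,0.04,0,0,0,-1]]'
python3 go.py 470 154.5 19 0
```

```text
clock: 3.4
eef_pos: [471.9, 155.7, 161.0]
tcp_rot: [-3.141, -0.001, 0.005]
contact_force: [1.0, 1.2, -0.8]
opening: 0.999
grasp_force: 0.0
t 3.4 pos [471.9 155.7 161. ] rpy [-1.7998e+02 -6.0000e-02  2.8000e-01] q [0.32 0.23 1.96 0.   0.95 1.88] F [ 1.   1.2 -0.8] M [ 0.05 -0.01 -0.02] op 0.999 gf 0.0
shift at once [-0.0021  0.0012  0.142 ] turn [-0.02 -0.06  0.28] | shift if turned first [-0.0019  0.0012  0.142 ]
```

```bash
python3 -m inch '[[-0.002,0.001,0.045,0,0,0.3,-1],[0,0,0.045,0,0,0,-1],[0,0,0.03,0,0,0,-1],[0,0,0.015,0,0,0,-1],[0,0,0,0,0,0,-1]]'
python3 go.py 470 154.5 19 0
```

```text
clock: 3.9
eef_pos: [468.0, 154.7, 25.0]
tcp_rot: [3.14, 0.004, 0.001]
contact_force: [-0.6, -0.3, 0.1]
opening: 1.0
grasp_force: 0.0
t 3.9 pos [468.  154.7  25. ] rpy [1.7992e+02 2.5000e-01 5.0000e-02] q [0.32 0.44 2.05 0.   0.65 1.89] F [-0.6 -0.3  0.1] M [ 0.01 -0.01  0.02] op 1.0 gf 0.0
shift at once [0.002  0.0002 0.0059] turn [0.08 0.25 0.05] | shift if turned first [0.002  0.0002 0.006 ]
```

```bash
python3 -m inch '[[0.001,0,0.005,0,0,0,-1],[0,0,0,0,0,0,1],[0,0,0,0,0,0,1],[0,0,0,0,0,0,1],[0,0,0,0,0,0,1],[0,0,0,0,0,0,1],[0,0,0,0,0,0,1]]' 60
python3 -m inch '[[0,0,-0.01,0,0,0,1],[0,0,-0.04,0,0,0,1],[0,0,-0.045,0,0,0,1],[0,0,-0.045,0,0,0,1],[0,0,-0.045,0,0,0,1],[0,0,-0.01,0,0,0,1]]'
python3 go.py
```

```text
clock: 4.6
eef_pos: [470.9, 155.3, 22.3]
tcp_rot: [-3.142, -0.0, 0.001]
contact_force: [-0.2, 0.3, 0.2]
opening: -0.004
grasp_force: 0.0
clock: 5.2
eef_pos: [473.2, 156.1, 222.9]
tcp_rot: [-3.139, -0.008, 0.001]
contact_force: [0.2, -0.0, -0.1]
opening: -0.003
grasp_force: 0.0
t 5.2 pos [473.2 156.1 222.9] rpy [-1.7985e+02 -4.6000e-01  5.0000e-02] q [0.32 0.15 1.9  0.   1.08 1.89] F [ 0.2 -0.  -0.1] M [ 0.   -0.02 -0.02] op -0.003 gf 0.0
```

```bash
python3 - <<'E'
from h import *
f=grab('top');g=grab('side');p=r.sense()['eef_pos']
print(proj(f,[p,p+[0,0,-17]]),proj(g,[p,p+[0,0,-17]]))
a=cv2.resize(f['img'][180:330,120:300],None,fx=3,fy=3,interpolation=cv2.INTER_CUBIC);b=cv2.resize(g['img'][130:280,190:340][:, :],None,fx=3,fy=3)
a=cv2.copyMakeBorder(a,0,0,0,0,0);cv2.imwrite('pics/miss.png',cv2.resize(np.hstack([a,b]),(800,364)))
E
```

```text
[[165.29378737 261.7040805 ]
 [167.76038917 262.79311583]] [[228.08577326 147.99739929]
 [228.76959328 155.93225163]]
```

View pics/miss.png

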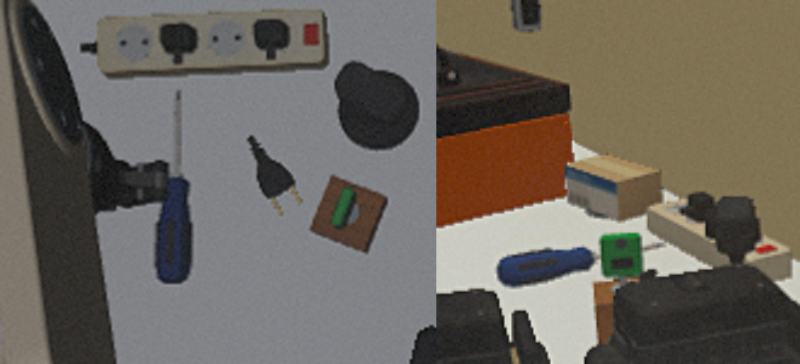

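```bash
python3 - <<'E'
from h import *
t0=cv2.imread('pics/top0.png').astype(int);s0=cv2.imread('pics/side0.png').astype(int)
f=grab('top');g=grab('side');print(r.sense()['eef_pos'])
def dif(a,b,roi):
    m=(np.abs(a['img'].astype(int)-b).max(2)>40).astype(np.uint8);m=cv2.morphologyEx(m,cv2.MORPH_OPEN,np.ones((2,2)))
    k=np.zeros_like(m);x0,y0,x1,y1=roi;k[y0:y1,x0:x1]=m[y0:y1,x0:x1];return k
m=dif(f,t0,(120,180,320,330));n=dif(g,s0,(180,60,320,220))
ys,xs=np.nonzero(m);
for x in range(xs.max()-14,xs.max()+1):print('top',x,ys[xs==x].min(),ys[xs==x].max())if (xs==x).any() else 0
ys,xs=np.nonzero(n)
for y in range(ys.max()-26,ys.max()+1,2):print('side',y,xs[ys==y].min(),xs[ys==y].max())if (ys==y).any() else 0
E
```

```text
[470.06023243 155.06973131 216.34102785]
top 176 250 266
top 177 250 266
top 178 250 266
top 179 249 266
top 180 249 266
top 181 249 265
top 182 249 265
top 183 249 265
top 184 249 265
top 185 248 265
top 186 248 264
top 187 248 264
top 188 248 255
top 189 248 254
top 190 249 253
side 118 215 237
side 120 215 237
side 122 216 236
side 124 219 236
side 126 219 233
side 128 221 231
side 130 221 231
side 132 221 232
side 134 221 232
side 136 225 232
side 138 222 232
side 140 222 232
side 142 222 233
side 144 222 229
```

```bash
python3 - <<'E'
from h import *
f=grab('top');g=grab('side')
print(tri(f,(188,256),g,(227,143)),tri(f,(186,258),g,(227,142)))
# start pose check in side0: finger bottom
s0=cv2.imread('pics/side0.png');gr=s0[60:140,70:130].max(2)<70
ys,xs=np.nonzero(gr)
for y in range(ys.max()-10,ys.max()+1,2):print(60+y,70+xs[ys==y].min(),70+xs[ys==y].max())
print(proj(g,[[281,558,221],[281,558,204],[281,558,217]]))
E
python3 go.py
```

```text
(array([468.35462452, 116.33406755, 236.96570263]), np.float64(22.89063583911754)) (array([466.91591542, 118.58517114, 238.57935559]), np.float64(18.299770316360096))
117 92 112
119 92 113
121 93 113
123 93 113
125 93 102
127 94 102
[[106.3378798  135.30249348]
 [107.3791343  141.70587039]
 [106.58296945 136.81365901]]
t 5.5 pos [469.6 154.9 215.4] rpy [1.7994e+02 1.7000e-01 5.0000e-02] q [ 0.32  0.16  1.91 -0.    1.08  1.89] F [-0.  -0.   0.2] M [-0.03  0.02  0.  ] op -0.002 gf 0.0
```

```bash
python3 - <<'E'
from m import *
a=blob(f,blu,(170,240,210,305));b=blob(g,blu,(205,225,260,255));print(a[:2],b[:2],tri(f,a[0],g,b[0]))
print('base',proj(f,[[0,0,0],[0,0,100]]),proj(g,[[0,0,0],[0,0,100]]))
p=np.array(r.sense()['eef_pos']);print(p)
A=cv2.resize(f['img'][170:330,60:230],(400,376));B=cv2.resize(g['img'][0:188,130:330],(400,376))
for im,fr,o,s in((A,f,(60,170),(400/170,376/160)),(B,g,(130,0),(2,2))):
    for z,c in((0,(0,0,255)),(-17,(0,255,255)),(-17+100,(255,0,255))):
        q=(proj(fr,p+[0,0,z])[0]-o)*s;cv2.circle(im,tuple(int(v) for v in q),4,c,1)
cv2.imwrite('pics/chk.png',np.hstack([A,B]))
E
```

```text
(array([190.16574586, 276.19337017]), np.int32(181)) (array([233.64285714, 237.49206349]), np.int32(252)) (array([465.21948909, 155.17084234,  17.88470227]), np.float64(1.4853193309705852))
base [[264.20352784 511.77375827]
 [259.24387861 529.1427992 ]] [[  3.93025152 333.34852593]
 [-13.02966492 277.78524272]]
[469.85829733 155.00617668 215.5045777 ]
```

View pics/chk.png

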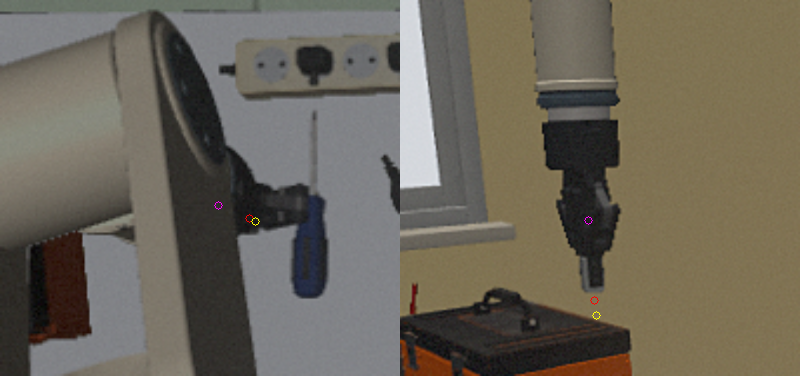

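```bash
python3 -m inch '[[0,0.03,0,0,0,0,1],[0,0.03,0.02,0,0,0,1],[0,0,0.04,0,0,0,1],[0,0,0.04,0,0,0,1],[0,0,0.04,0,0,0,1],[0,0,0,0,0,0,1],[0,0,0,0,0,0,1]]'
python3 - <<'E'
from h import *
f=grab('top');g=grab('side')
p=np.array(r.sense()['eef_pos']);print(p,r.sense()['contact_force'])
A=cv2.resize(f['img'][190:310,140:270],(400,370));B=cv2.resize(g['img'][130:270,170:320],(400,370))
for im,fr,o,s in((A,f,(140,190),(400/130,370/120)),(B,g,(170,130),(400/150,370/140))):
    for z,c in((0,(0,0,255)),(-17,(0,255,255)),(-17+100,(255,0,255))):
        q=(proj(fr,p+[0,0,z])[0]-o)*s;cv2.circle(im,tuple(int(v) for v in q),4,c,1)
cv2.imwrite('pics/chk2.png',np.hstack([A,B]))
E
```

```text
clock: 6.3
eef_pos: [470.1, 95.2, 76.7]
tcp_rot: [3.141, 0.003, 0.001]
contact_force: [0.5, -0.6, 0.2]
opening: 0.001
grasp_force: 0.0
[471.9892555   95.59935275  78.58249546] [ 0.09173031 -0.02602177 -0.31841907]
```

View pics/chk2.png

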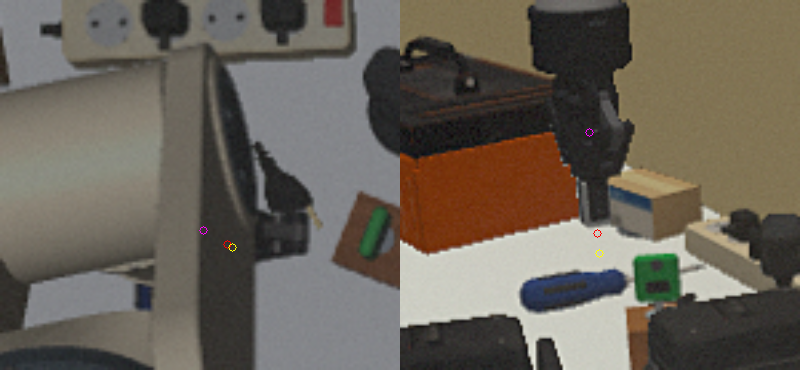

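```bash
python3 -m inch '[[0,0,-0.04,0,0,0,-1],[0,-0.03,-0.01,0,0,0,-1],[0,-0.029,0,0,0,0,-1],[0,0,0.04,0,0,0,-1],[0,0,0.04,0,0,0,-1],[0,0,0.03,0,0,0,-1],[0,0,0.01,0,0,0,-1],[0,0,0,0,0,0,-1]]'
python3 go.py 470 155 -3 0
```

```text
clock: 7.2
eef_pos: [471.0, 154.4, 7.5]
tcp_rot: [3.142, 0.0, 0.001]
contact_force: [-0.3, -0.2, 0.7]
opening: 1.001
grasp_force: 0.0
t 7.2 pos [471.  154.4   7.5] rpy [1.8e+02 1.0e-02 6.0e-02] q [ 0.31  0.48  2.06 -0.    0.61  1.88] F [-0.3 -0.2  0.7] M [-0.05 -0.06  0.  ] op 1.001 gf 0.0
shift at once [-0.001  -0.0006  0.0105] turn [0.   0.01 0.06] | shift if turned first [-0.001  -0.0006  0.0105]
```

```bash
python3 -m inch '[[-0.001,0,0.006,0,0,0,-1],[0,0,0.004,0,0,0,-1],[0,0,0,0,0,0,0.3],[0,0,0,0,0,0,0.3],[0,0,0,0,0,0,0.3],[0,0,0,0,0,0,0.3]]' 60
python3 -m inch '[[0,0,0,0,0,0,1],[0,0,0,0,0,0,1],[0,0,0,0,0,0,1]]' 60;python3 go.py
```

```text
clock: 7.8
eef_pos: [470.0, 154.4, -2.6]
tcp_rot: [-3.141, -0.0, 0.001]
contact_force: [0.2, -1.0, 0.6]
opening: 0.355
grasp_force: 0.4
clock: 8.1
eef_pos: [470.0, 154.5, -2.3]
tcp_rot: [-3.141, -0.0, 0.001]
contact_force: [-2.4, 0.6, 8.1]
opening: 0.314
grasp_force: 58.3
t 8.1 pos [470.  154.5  -2.3] rpy [-1.7999e+02 -3.0000e-02  6.0000e-02] q [0.31 0.5  2.06 0.   0.59 1.88] F [-2.4  0.6  8.1] M [0.01 0.28 0.05] op 0.314 gf 58.3
```

```bash
python3 -m inch '[[0,0,-0.02,0,0,0,1],[0,0,-0.045,0,0,0,1],[0,0,-0.045,0,0,0,1],[0,0,-0.045,0,0,0,1],[0,0,-0.045,0,0,0,1],[0,0,0,0,0,-7.5,1],[0,0,0,0,0,-7.5,1],[0,0,0,0,0,-7.5,1]]' 60
python3 -m inch '[[0,0,0,0,0,-7.5,1],[0,0,0,0,0,-7.5,1],[0,0,0,0,0,-7.5,1],[0,0,0,0,0,0,1]]'
python3 go.py 366.7 -473.7 200 45
```

```text
clock: 8.9
eef_pos: [469.7, 154.2, 197.6]
tcp_rot: [3.142, -0.001, 0.399]
contact_force: [-0.3, 1.0, -0.8]
opening: 0.311
grasp_force: 59.5
clock: 9.3
eef_pos: [469.5, 154.2, 197.0]
tcp_rot: [-3.141, 0.0, 0.788]
contact_force: [0.3, 0.4, -0.9]
opening: 0.31
grasp_force: 59.5
t 9.3 pos [469.5 154.2 197. ] rpy [-1.7999e+02  2.0000e-02  4.5160e+01] q [ 0.31  0.18  1.93 -0.    1.03  1.1 ] F [ 0.3  0.4 -0.9] M [0.02 0.02 0.01] op 0.31 gf 59.5
shift at once [-0.5177  0.3698 -0.0029] turn [-0.01  0.02  0.16] | shift if turned first [-0.5167  0.3713 -0.003 ]
```

```bash
python3 -m inch '[[-0.02,0.014,0,0,0,0,1],[-0.037,0.0264,0,0,0,0,1],[-0.037,0.0264,0,0,0,0,1],[-0.037,0.0264,0,0,0,0,1],[-0.037,0.0264,0,0,0,0,1],[-0.037,0.0264,0,0,0,0,1],[-0.037,0.0264,0,0,0,0,1],[-0.037,0.0264,0,0,0,0,1]]' >/dev/null
python3 -m inch '[[-0.037,0.0264,0,0,0,0,1],[-0.037,0.0264,0,0,0,0,1],[-0.037,0.0264,0,0,0,0,1],[-0.037,0.0264,0,0,0,0,1],[-0.037,0.0264,0,0,0,0,1],[-0.037,0.0264,0,0,0,0,1],[-0.037,0.0264,0,0,0,0,1],[0,0,0,0,0,0,1]]'
python3 go.py 366.7 -473.7 62 45
python3 - <<'E'
from m import *
p=np.array(r.sense()['eef_pos']);y=np.array([.707,.707,0])
# expected tip and shaft start
e=np.array([p+122*y+[0,0,7],p+44*y+[0,0,13],p-46*y+[0,0,13]])
for fr,n,roi in((f,'top',None),(g,'side',None)):
    q=proj(fr,e);print(n,q.round(1))
    lo=np.clip(q.min(0)-45,0,[640,480]).astype(int);hi=np.clip(q.max(0)+45,0,[640,480]).astype(int)
    im=cv2.resize(fr['img'][lo[1]:hi[1],lo[0]:hi[0]],None,fx=3,fy=3)
    for v in q:cv2.circle(im,tuple(int(w) for w in (v-lo)*3),4,(0,0,255),1)
    print(lo,hi);cv2.imwrite(f'pics/h_{n}.png',im)
a,b=cv2.imread('pics/h_top.png'),cv2.imread('pics/h_side.png');H=max(a.shape[0],b.shape[0])
P=lambda i:cv2.copyMakeBorder(i,0,H-i.shape[0],0,0,0)
c=np.hstack([P(a),P(b)]);k=min(800/c.shape[1],600/c.shape[0],1);cv2.imwrite('pics/held.png',cv2.resize(c,None,fx=k,fy=k));print(k,a.shape)
E
```

```text
clock: 10.9
eef_pos: [360.1, -502.5, 196.9]
tcp_rot: [3.139, 0.002, 0.779]
contact_force: [0.3, -0.8, -1.4]
opening: 0.31
grasp_force: 59.6
t 10.9 pos [ 360.1 -502.5  196.9] rpy [1.7988e+02 9.0000e-02 4.4630e+01] q [-0.95  0.37  1.67 -0.    1.1  -0.16] F [ 0.3 -0.8 -1.4] M [ 0.   -0.01  0.01] op 0.31 gf 59.6
shift at once [ 0.0252 -0.0162  0.1349] turn [ 0.12  0.09 -0.37] | shift if turned first [ 0.0251 -0.0157  0.1349]
top [[488.4 273.3]
 [523.5 304.5]
 [564.  341.7]]
[443 228] [608 386]
side [[385.4 234.3]
 [376.2 255.3]
 [361.4 296.3]]
[316 189] [430 341]
0.955794504181601 (474, 495, 3)
```

View pics/held.png

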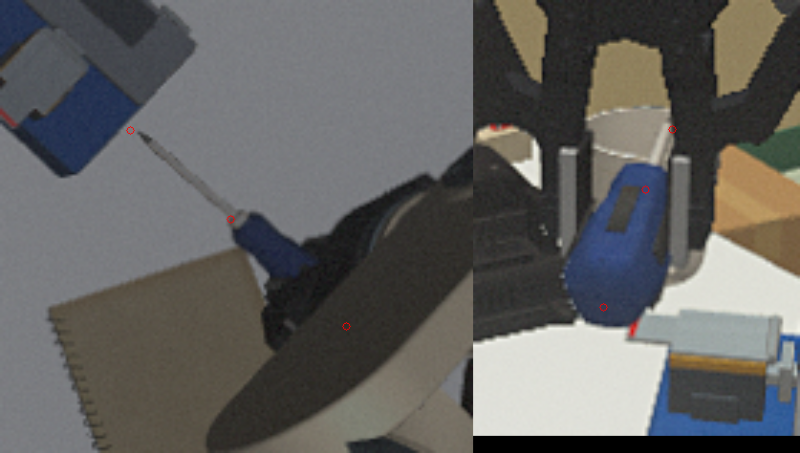

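```bash
python3 -m inch '[[0.025,-0.016,0,0,0,0,1],[0,0,0.045,0,0,0,1],[0,0,0.045,0,0,0,1],[0,0,0.03,0,0,0,1],[0,0,0.01,0,0,0,1],[0,0,0,0,0,0,1],[0,0,0,0,0,0,1]]'
python3 go.py 366.7 -473.7 62 45
```

```text
clock: 11.7
eef_pos: [368.3, -468.8, 68.5]
tcp_rot: [3.14, 0.0, 0.786]
contact_force: [0.3, 0.2, -1.3]
opening: 0.309
grasp_force: 59.6
t 11.7 pos [ 368.3 -468.8   68.5] rpy [1.7991e+02 1.0000e-02 4.5040e+01] q [-0.91  0.49  1.81  0.    0.84 -0.12] F [ 0.3  0.2 -1.3] M [ 0.02 -0.01 -0.07] op 0.309 gf 59.6
shift at once [-0.0046  0.0023  0.0065] turn [0.09 0.01 0.04] | shift if turned first [-0.0046  0.0023  0.0065]
```

```bash
python3 -m inch '[[0,0.002,0.0065,0,0,0,1],[0,0,0,0,0,0,1],[0.02,0,0,0,0,0,1],[0.025,0,0,0,0,0,1],[0,0,0,0,0,0,1],[0,0,0,0,0,0,1]]'
python3 go.py 402 -438.3 62 45
python3 -m inch '[[0,0,-0.005,0,0,0,1],[0,0,-0.005,0,0,0,1],[0,0.001,-0.008,0,0,0,1],[0,0.002,-0.01,0,0,0,1],[0,0,0,0,0,0,1]]'
python3 - <<'E'
from m import *
rs=blob(g,red,(355,270,400,320));print(rs[:2])
try:print(blob(f,red,(420,245,475,285))[:2])
except Exception as e:print(e)
E
python3 go.py
```

```text
clock: 12.3
eef_pos: [401.1, -438.1, 61.1]
tcp_rot: [3.141, 0.0, 0.787]
contact_force: [-0.1, 0.1, -1.5]
opening: 0.309
grasp_force: 59.6
t 12.3 pos [ 401.1 -438.1   61.1] rpy [1.7995e+02 1.0000e-02 4.5120e+01] q [-0.83  0.5   1.82 -0.    0.82 -0.05] F [-0.1  0.1 -1.5] M [-0.02  0.05  0.01] op 0.309 gf 59.6
shift at once [ 0.0005  0.0007 -0.0009] turn [0.05 0.01 0.12] | shift if turned first [ 0.0005  0.0007 -0.0009]
clock: 12.8
eef_pos: [403.7, -441.5, 90.6]
tcp_rot: [3.138, 0.0, 0.786]
contact_force: [-0.2, -0.2, -1.0]
opening: 0.311
grasp_force: 59.6
(array([396.51428571, 311.02857143]), np.int32(35))
(array([448.125 , 263.5625]), np.int32(16))
t 12.9 pos [ 403.1 -440.6   89.2] rpy [179.93   0.    45.04] q [-0.83  0.46  1.8   0.    0.88 -0.05] F [-0.9 -0.   0.7] M [ 0.03 -0.01 -0.  ] op 0.316 gf 59.6
```

```bash
python3 -m inch '[[0,0.0055,-0.0137,0,0,0,1],[0,0.0068,-0.0094,0,0,0,1],[0,0.0086,-0.0078,0,0,0,1],[0,0.01,-0.006,0,0,0,1],[0,0.011,-0.0039,0,0,0,1],[0,0.0098,-0.0015,0,0,0,1],[0,0,0,0,0,0,1],[0,0,0,0,0,0,1]]'
python3 go.py
python3 - <<'E'
from m import *
for fr,roi in((f,(440,225,480,275)),(g,(370,240,430,320))):
    try:
        b=blob(fr,red,roi);print(b[:2])
    except Exception as e:print(e)
print(proj(f,[517.3,-405.1,82+65]),proj(g,[517.3,-405.1,82+65]))
E
```

```text
clock: 13.7
eef_pos: [439.5, -476.6, 130.4]
tcp_rot: [-3.141, -0.0, 0.786]
contact_force: [0.4, -0.2, -1.5]
opening: 0.31
grasp_force: 59.6
t 13.7 pos [ 439.5 -476.6  130.4] rpy [-179.96   -0.     45.05] q [-0.83  0.48  1.66  0.    1.   -0.04] F [ 0.4 -0.2 -1.5] M [-0.05 -0.03  0.01] op 0.31 gf 59.6
attempt to get argmax of an empty sequence
(array([417.97014925, 254.30348259]), np.int32(201))
[[473.84555993 238.78993257]] [[424.48899728 263.20348472]]
```

```bash
python3 -m inch '[[0,0.0133,0.0006,0,0,0,1],[0,0.0112,0.003,0,0,0,1],[0,0.0104,0.0052,0,0,0,1],[0,0.0092,0.0071,0,0,0,1],[0,0,0,0,0,0,1],[0,0,0,0,0,0,1]]'
python3 go.py
python3 -m inch '[[0,-0.01,-0.02,0,0,0,1],[0,-0.03,-0.03,0,0,0,1],[-0.03,-0.02,-0.03,0,0,0,1],[-0.045,0,-0.01,0,0,0,1],[-0.045,0,0,0,0,0,1],[0,0,0,0,0,0,1]]'
python3 - <<'E'
from m import *
a=cv2.resize(f['img'][195:295,405:535],None,fx=3.07,fy=4);a=cv2.resize(f['img'][195:295,405:535],(400,308));b=cv2.resize(g['img'][230:395,360:490],(400,508))
H=508;a=cv2.copyMakeBorder(a,0,200,0,0,0);cv2.imwrite('pics/open.png',np.hstack([a,b]))
E
```

```text
clock: 14.4
eef_pos: [470.5, -507.6, 114.3]
tcp_rot: [-3.141, -0.0, 0.786]
contact_force: [0.8, 0.7, -0.2]
opening: 0.313
grasp_force: 59.6
t 14.4 pos [ 470.5 -507.6  114.3] rpy [-179.94   -0.     45.05] q [-0.83  0.56  1.56  0.    1.02 -0.04] F [ 0.8  0.7 -0.2] M [-0.04 -0.04  0.01] op 0.313 gf 59.6
clock: 15.0
eef_pos: [339.8, -553.7, 206.3]
tcp_rot: [3.139, 0.002, 0.783]
contact_force: [0.9, 0.5, -1.6]
opening: 0.307
grasp_force: 59.6
```

View pics/open.png

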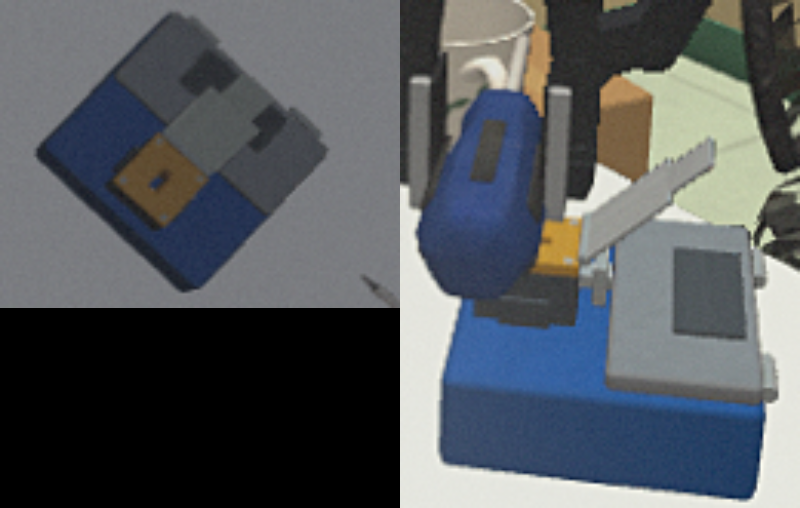

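```bash
python3 - <<'E'
from m import *
P=onz(f,(410,330),15);print('lay',P)
# keyhole & brass
b=f['img'][235:275,435:480].astype(int)
br=lambda B,G,R:(R>B+25)&(R>=G)
c=blob(f,br,(430,230,485,280));print('brass',c[:3],'c80',onz(f,c[2][0],80),[onz(f,q,80)[:2].round(1) for q in cv2.boxPoints(c[2])])
fill=cv2.morphologyEx(c[3],cv2.MORPH_CLOSE,np.ones((9,9)));hole=(fill-c[3]).astype(np.uint8)
n,l,s,cc=cv2.connectedComponentsWithStats(hole);i=1+np.argmax(s[1:,4]);print('hole',s[i],cc[i],onz(f,cc[i],80),'man',onz(f,(456.7,253.8),80))
ys,xs=np.nonzero(l==i);w=200-f['img'].max(2)[ys,xs].astype(float);print('wc',onz(f,((xs*w).sum()/w.sum(),(ys*w).sum()/w.sum()),80))
d=np.array([xs-xs.mean(),ys-ys.mean()]);ev,V=np.linalg.eigh(d@d.T);print('axis img',np.degrees(np.arctan2(V[1,1],V[0,1])))
gb=blob(g,lambda B,G,R:(R>B+60)&(G>B+20),(395,285,425,330));print('side brass',gb[:3])
print('proj keyhole est side',proj(g,[500.3,-388.1,80]),'top',proj(f,[500.3,-388.1,80]))
E
python3 go.py 430 -297 150 0
```

```text
lay [ 348.58029799 -299.7940999    15.        ]
brass (array([456.81030445, 252.86416862]), np.int32(427), ((456.7654724121094, 253.01377868652344), (22.09010124206543, 21.425735473632812), 41.6335334777832)) c80 [ 499.16787017 -388.14993792   80.        ] [array([ 498.1, -357.6]), array([ 530.1, -387.4]), array([ 500.2, -418.6]), array([ 468.5, -388.8])]
hole [453 250   7   7  27] [456.14814815 253.22222222] [ 498.76220488 -386.90740225   80.        ] man [ 497.59180448 -387.94125819   80.        ]
wc [ 498.85533833 -387.13282196   80.        ]
axis img 142.241847526991
side brass (array([411.29545455, 309.9       ]), np.int32(220), ((410.6528625488281, 309.51171875), (14.112156867980957, 18.100374221801758), 4.39870548248291))
proj keyhole est side [[403.45259762 307.43536492]] top [[456.71158321 252.4502581 ]]
t 15.2 pos [ 343.7 -549.6  204.8] rpy [-1.7997e+02 -3.0000e-02  4.5050e+01] q [-1.01  0.4   1.6   0.    1.14 -0.23] F [-0.2 -0.2 -0.5] M [-0.01 -0.02  0.01] op 0.312 gf 59.6
shift at once [ 0.2397 -0.1174  0.055 ] turn [-4.000e-02 -2.000e-02  4.505e+01] | shift if turned first [ 0.0863 -0.2526  0.0548]
```

```bash
python3 -m inch '[[0,0,0,0,0,7.5,1],[0,0,0,0,0,7.5,1],[0,0,0,0,0,7.5,1],[0,0,0,0,0,7.5,1],[0,0,0,0,0,7.5,1],[0,0,0,0,0,7.5,1],[0,-0.04,0,0,0,0,1],[0,-0.045,0,0,0,0,1]]' >/dev/null
python3 -m inch '[[0.003,-0.045,0,0,0,0,1],[0.002,-0.045,0,0,0,0,1],[0,-0.045,0,0,0,0,1],[0,-0.03,0.02,0,0,0,1],[0,0,0.045,0,0,0,1],[0,0,0.045,0,0,0,1],[0,0,0.04,0,0,0,1],[0,0,0,0,0,0,1]]'
python3 go.py 349 -300 -1.5 0
```

```text
clock: 16.8
eef_pos: [345.8, -296.8, 51.1]
tcp_rot: [-3.136, 0.007, 0.003]
contact_force: [-0.8, 0.1, -0.7]
opening: 0.313
grasp_force: 59.6
t 16.8 pos [ 345.8 -296.8   51.1] rpy [-1.7966e+02  3.8000e-01  1.6000e-01] q [-0.71  0.36  2.12  0.    0.68  0.86] F [-0.8  0.1 -0.7] M [-0.01  0.   -0.03] op 0.313 gf 59.6
shift at once [0.0035 0.0035 0.0525] turn [-0.34  0.38  0.16] | shift if turned first [0.0032 0.0032 0.0526]
```

```bash
python3 -m inch '[[0,0,0.03,0,0,0,1],[0,0,0.015,0,0,0,1],[0,0,0.003,0,0,0,1],[0,0,0,0,0,0,1],[0,0,0,0,0,0,1]]'
python3 go.py 349 -300 -1.5 0
```

```text
clock: 17.3
eef_pos: [349.2, -301.0, 8.5]
tcp_rot: [3.14, -0.002, 0.001]
contact_force: [-0.5, -0.1, -1.6]
opening: 0.312
grasp_force: 59.6
t 17.3 pos [ 349.2 -301.     8.5] rpy [ 1.7992e+02 -9.0000e-02  7.0000e-02] q [-0.71  0.44  2.13  0.    0.57  0.85] F [-0.5 -0.1 -1.6] M [-0.   -0.   -0.04] op 0.312 gf 59.6
shift at once [-0.0002 -0.001   0.01  ] turn [ 0.08 -0.09  0.07] | shift if turned first [-0.0002 -0.001   0.01  ]
```

```bash
python3 -m inch '[[0,0,0.005,0,0,0,1],[0,0,0.0045,0,0,0,1],[0,0,0,0,0,0,1],[0,0,0,0,0,0,1]]'
python3 -m inch '[[0,0,0,0,0,0,0],[0,0,0,0,0,0,-1],[0,0,0,0,0,0,-1],[0,0,0,0,0,0,-1],[0,0,0,0,0,0,-1],[0,0,0,0,0,0,-1]]'
python3 go.py
```

```text
clock: 17.7
eef_pos: [348.7, -300.8, -2.3]
tcp_rot: [3.141, -0.001, 0.001]
contact_force: [1.1, -0.6, 3.0]
opening: 0.311
grasp_force: 60.0
clock: 18.3
eef_pos: [348.2, -300.4, -2.5]
tcp_rot: [-3.142, 0.0, 0.001]
contact_force: [-0.9, 0.4, -0.1]
opening: 1.001
grasp_force: 0.0
t 18.3 pos [ 348.2 -300.4   -2.5] rpy [-1.8e+02  0.0e+00  5.0e-02] q [-0.72  0.46  2.13 -0.    0.55  0.85] F [-0.9  0.4 -0.1] M [-0.05 -0.02 -0.02] op 1.001 gf 0.0
```

```bash
python3 -m inch '[[0,0,-0.03,0,0,0,-1],[0,0,-0.045,0,0,0,-1],[0,0,-0.045,0,0,0,-1],[0,0,-0.045,0,0,0,-1],[0,0,-0.045,0,0,0,-1],[0,0,-0.02,0,0,-8.34,0],[0,0,0,0,0,-8.34,0],[0,0,0,0,0,-8.34,0]]' >/dev/null
python3 -m inch '[[0,0,0,0,0,-8.34,0],[0,0,0,0,0,-8.34,0],[0,0,0,0,0,-8.34,0],[0,0,0,0,0,-8.34,0],[0,0,0,0,0,-8.34,0],[0,0,0,0,0,-8.34,0],[0,0,0,0,0,-8.34,0],[0,0,0,0,0,-8.34,0]]' >/dev/null
python3 -m inch '[[0,0,0,0,0,-8.34,0],[0,0,0,0,0,-8.34,0],[0,0,0,0,0,-8.34,0],[0,0,0,0,0,-8.34,0],[0,0,0,0,0,-8.34,0],[0,0,0,0,0,-8.34,0],[0,0,0,0,0,-8.34,0],[0,0,0,0,0,-8.34,0]]'
python3 go.py 479.8 2 120 158.5
python3 - <<'E'
from m import *
s=blob(f,blu,(385,285,440,365));t=blob(g,blu,(200,300,380,420));print(s[:3],onz(f,s[0],16))
k=blob(f,grn,(245,245,285,285));print(k[:3])
E
```

```text
clock: 20.7
eef_pos: [348.0, -300.2, 227.4]
tcp_rot: [3.142, -0.0, 2.773]
contact_force: [-0.3, -0.4, -0.8]
opening: 0.501
grasp_force: 0.0
t 20.7 pos [ 348.  -300.2  227.4] rpy [ 1.8000e+02 -1.0000e-02  1.5886e+02] q [-0.72  0.09  1.97 -0.    1.09 -1.92] F [-0.3 -0.4 -0.8] M [-0.03  0.05 -0.04] op 0.501 gf 0.0
shift at once [-0.0139  0.3294  0.1074] turn [ 0.   -0.01  0.36] | shift if turned first [-0.0118  0.3295  0.1074]
(array([409.3 , 333.65]), np.int32(20), ((409.0, 334.0), (8.0, 2.0), 90.0)) [ 341.20690567 -297.90644114   16.        ]
(array([260.74285714, 264.7       ]), np.int32(70), ((260.66436767578125, 264.5616455078125), (4.447564125061035, 15.800556182861328), 20.556045532226562))
```

```bash
python3 -m inch '[[-0.0015,0.03,0,0,0,0,0],[-0.0015,0.043,0,0,0,0,0],[-0.0015,0.043,0,0,0,0,0],[-0.0015,0.043,0,0,0,0,0],[-0.0015,0.043,0,0,0,0,0],[-0.0015,0.043,0,0,0,0,0],[-0.0015,0.043,0,0,0,0,0],[-0.0015,0.0415,0,0,0,0.3,0]]' >/dev/null
python3 -m inch '[[0,0,0.03,0,0,0,0],[0,0,0.045,0,0,0,0],[0,0,0.03,0,0,0,0],[0,0,0,0,0,0,0],[0,0,0,0,0,0,0]]'
python3 go.py 479.8 2 44 158.5
python3 - <<'E'
from m import *
k=blob(g,grn,(250,215,285,255));print(k[:3])
try:k=blob(f,grn,(245,245,285,285));print(k[:3])
except Exception as e:print(e)
E
```

```text
clock: 22.1
eef_pos: [480.0, 1.8, 122.8]
tcp_rot: [-3.141, -0.001, 2.759]
contact_force: [0.3, 0.4, 0.8]
opening: 0.503
grasp_force: 0.0
t 22.1 pos [480.    1.8 122.8] rpy [-1.7998e+02 -5.0000e-02  1.5807e+02] q [ 0.    0.26  2.03 -0.    0.86 -1.19] F [0.3 0.4 0.8] M [0.02 0.05 0.  ] op 0.503 gf 0.0
shift at once [0.0002 0.0001 0.0788] turn [-0.02 -0.05 -0.43] | shift if turned first [0.0003 0.0001 0.0788]
(array([265.63636364, 234.37190083]), np.int32(242), ((265.70587158203125, 234.67645263671875), (18.33046531677246, 16.489748001098633), 85.60128784179688))
attempt to get argmax of an empty sequence
```

```bash
python3 -m inch '[[0,0,0.03,0,0,0,0],[0,0,0.03,0,0,-0.2,0],[0,0,0.015,0,0,0,0],[0,0,0.004,0,0,0,0],[0,0,0,0,0,0,0],[0,0,0,0,0,0,0]]'
python3 go.py 479.8 2 44 158.5
python3 -m inch '[[0,0,0,0,0,0,0.5],[0,0,0,0,0,0,0.7],[0,0,0,0,0,0,0.75],[0,0,0,0,0,0,0.8],[0,0,0,0,0,0,0.85],[0,0,0,0,0,0,0.9]]' 25
python3 go.py 479.8 2 44 158.5
```

```text
clock: 22.8
eef_pos: [481.3, 1.8, 44.9]
tcp_rot: [3.141, 0.002, 2.764]
contact_force: [-0.2, -0.2, 1.1]
opening: 0.498
grasp_force: 0.0
t 22.8 pos [481.3   1.8  44.9] rpy [1.7995e+02 1.3000e-01 1.5839e+02] q [ 0.    0.39  2.07 -0.    0.67 -1.19] F [-0.2 -0.2  1.1] M [ 0.01 -0.02  0.02] op 0.498 gf 0.0
shift at once [ 0.0015 -0.0003  0.0009] turn [ 0.05  0.13 -0.11] | shift if turned first [ 0.0015 -0.0003  0.0009]
clock: 23.4
eef_pos: [481.1, 2.6, 44.0]
tcp_rot: [3.14, 0.001, 2.764]
contact_force: [1.2, 6.5, 1.4]
opening: 0.114
grasp_force: 25.0
t 23.4 pos [481.1   2.6  44. ] rpy [1.7989e+02 8.0000e-02 1.5837e+02] q [ 0.    0.39  2.07  0.    0.67 -1.19] F [1.2 6.5 1.4] M [ 1.31 -0.26  0.08] op 0.114 gf 25.0
shift at once [ 0.001  -0.0011  0.    ] turn [ 0.11  0.08 -0.13] | shift if turned first [ 0.001  -0.0011  0.    ]
```

```bash
python3 -m inch '[[0,0.001,0,0,0,0,1],[0,0,0,0,0,0,1],[0,0,0,0,0,0,1]]' 100
python3 -m inch '[[0,0,-0.01,0,0,0,1],[0,0,-0.02,0,0,0,1],[0,0,-0.04,0,0,0,1],[0,0,-0.045,0,0,0,1],[0,0,-0.045,0,0,0,1],[0,0,0,0,0,0,1],[0,0,0,0,0,0,1]]'
python3 go.py 499 -387.5 150 135
python3 - <<'E'
from m import *
k=blob(g,grn,(235,100,300,255));print(k[:3]);p=r.sense()['eef_pos'];print(p,proj(g,np.array(p)+[0,0,26]))
E
```

```text
clock: 23.7
eef_pos: [481.1, 2.9, 44.0]
tcp_rot: [3.141, 0.001, 2.765]
contact_force: [0.7, 1.9, 6.0]
opening: 0.104
grasp_force: 97.9
clock: 24.4
eef_pos: [480.6, 2.6, 204.7]
tcp_rot: [3.141, 0.002, 2.765]
contact_force: [-0.5, -0.3, -0.1]
opening: 0.097
grasp_force: 98.1
t 24.4 pos [480.6   2.6 204.7] rpy [1.7997e+02 1.2000e-01 1.5842e+02] q [ 0.    0.15  1.95 -0.    1.04 -1.19] F [-0.5 -0.3 -0.1] M [ 0.   -0.03  0.02] op 0.097 gf 98.1
shift at once [-0.1605 -0.356   0.0549] turn [ 0.05  0.11 23.42] | shift if turned first [-0.2888 -0.2628  0.0547]
(array([259.01538462, 155.73076923]), np.int32(130), ((259.96240234375, 154.9358673095703), (19.024433135986328, 17.893611907958984), 86.18592071533203))
[479.28763115   2.61760523 202.58684891] [[260.84843022 154.22138743]]
```

```bash
python3 -m inch '[[0,0,0,0,0,7.6,1],[0,0,0,0,0,7.6,1],[0,0,0,0,0,7.7,1],[-0.02,-0.018,0,0,0,0,1],[-0.03,-0.0272,0,0,0,0,1],[-0.03,-0.0272,0,0,0,0,1],[-0.03,-0.0272,0,0,0,0,1],[-0.03,-0.0272,0,0,0,0,1]]' >/dev/null
python3 -m inch '[[-0.03,-0.0272,0,0,0,0,1],[-0.03,-0.0272,0,0,0,0,1],[-0.03,-0.0272,0,0,0,0,1],[-0.03,-0.0272,0,0,0,0,1],[-0.029,-0.027,0,0,0,0,1],[0,0,0,0,0,0,1],[0,0,0,0,0,0,1]]'
python3 go.py 499.6 -388.1 130 135.5
```

```text
clock: 26.0
eef_pos: [501.3, -387.0, 201.1]
tcp_rot: [-3.141, -0.004, 2.364]
contact_force: [-0.4, 0.7, 0.1]
opening: 0.098
grasp_force: 98.1
t 26.0 pos [ 501.3 -387.   201.1] rpy [-179.98   -0.24  135.42] q [-0.66  0.39  1.63  0.    1.13 -1.45] F [-0.4  0.7  0.1] M [-0.03 -0.02  0.01] op 0.098 gf 98.1
shift at once [ 0.0001 -0.002   0.0711] turn [-0.02 -0.24 -0.08] | shift if turned first [ 0.0004 -0.002   0.0711]
```

```bash
python3 -m inch '[[0,-0.002,0.04,0,0,0,1],[0,0,0.03,0,0,0,1],[0,0,0.008,0,0,0,1],[0,0,0,0,0,0,1],[0,0,0,0,0,0,1]]'
python3 go.py 499.6 -388.1 120 135.5
python3 - <<'E'
from m import *
k=blob(g,grn,(360,230,450,320));print(k[:3])
b=blob(g,lambda B,G,R:(R>B+50)&(G>B+15),(385,280,430,330));print('brass',b[:2],cv2.boundingRect(b[3]))
x,y,w,h=cv2.boundingRect(b[3]);np.set_printoptions(linewidth=200);print(x,y);print(g['img'][y-2:y+h+2,x-2:x+w+2,2])
p=np.array(r.sense()['eef_pos'])
print('exp bow',proj(g,[[498.8,-387.2,p[2]-8+31.5],[499,-387.5,80]]),p)
E
```

```text
clock: 26.5
eef_pos: [501.8, -388.3, 126.5]
tcp_rot: [3.141, 0.001, 2.366]
contact_force: [-0.1, 0.7, 0.6]
opening: 0.101
grasp_force: 98.1
t 26.5 pos [ 501.8 -388.3  126.5] rpy [1.7999e+02 5.0000e-02 1.3555e+02] q [-0.66  0.47  1.69  0.    0.98 -1.46] F [-0.1  0.7  0.6] M [ 0.03  0.03 -0.04] op 0.101 gf 98.1
shift at once [ 0.0018 -0.0014  0.0065] turn [0.01 0.05 0.05] | shift if turned first [ 0.0018 -0.0014  0.0065]
(array([416.55963303, 258.4587156 ]), np.int32(109), ((416.5748596191406, 258.5037536621094), (4.29463529586792, 25.218496322631836), 2.862405300140381))
brass (array([401.79057592, 308.54275742]), np.int32(573)) (385, 298, 34, 22)
385 298
[[214 208 213 212 211 211 210 216 214 211 209 208 211 211 210 221 169  95  87  87  90  91  87  83  80  80 196 218 210 209 211 209 209 209 208 209 215 212]
 [211 207 209 208 208 210 207 206 212 214 213 214 212 213 214 217 184 131 102 100  98  90  84  83  83  99 195 216 211 212 208 214 210 208 210 212 214 209]
 [210 211 209 211 204 191 193 181 193 198 198 198 202 201 203 210 203 185 173 178 182 174 168 171 153 145 200 216 212 212 212 2
[... 3004 characters left out ...]
57  48  57  64  56  68  65  78  75  76  89  89  93  90  92  92 103 109 113 112 115 115 115 117 115 121 115 110 113 152 150]
 [ 53  60  63  63  51  64  58  57  61  61  58  55  55  56  56  53  51  55  54  62  66  54  64  70  74  74  86  79  82  88  85  84  96 106  97  93 122 134]
 [ 42  62  62  66  62  62  61  66  63  57  59  61  50  61  63  55  55  61  58  53  55  55  50  59  51  54  50  49  53  49  59  54  64  68  54  80  99 107]
 [ 49  59  57  58  62  59  65  59  61  64  62  60  62  56  58  60  56  58  57  52  61  55  58  53  62  53  60  51  54  58  51  52  57  54  49  93  99  95]]
exp bow [[404.41782015 259.18247342]
 [402.41609772 307.51704102]] [ 502.17075872 -388.8778566   127.20833879]
```

```bash
python3 -m inch '[[0.0018,-0.0006,0.004,0,0,0,1],[0,0,0.006,0,0,0,1],[0,0,0.004,0,0,0,1],[0,0,0.003,0,0,0,1],[0,0,0,0,0,0,1],[0,0,0,0,0,0,1]]'
python3 go.py 499.6 -388.1 88 135.5
```

```text
clock: 27.2
eef_pos: [499.4, -387.7, 108.3]
tcp_rot: [-3.142, -0.0, 2.365]
contact_force: [-0.1, -0.6, -0.4]
opening: 0.102
grasp_force: 98.1
t 27.2 pos [ 499.4 -387.7  108.3] rpy [-1.8000e+02 -2.0000e-02  1.3551e+02] q [-0.66  0.49  1.71 -0.    0.95 -1.46] F [-0.1 -0.6 -0.4] M [ 0.05 -0.03  0.02] op 0.102 gf 98.1
shift at once [-0.0004 -0.0002  0.0203] turn [-0.   -0.02  0.01] | shift if turned first [-0.0004 -0.0002  0.0203]
```

```bash
python3 -m inch '[[0,0,0.003,0,0,0,1],[0,0,0.003,0,0,0,1],[0,0,0.002,0,0,0,1],[0,0,0,0,0,0,1]]'
python3 -m inch '[[0,0,0.002,0,0,1.5,1],[0,0,0.002,0,0,-3,1],[0,0,0.002,0,0,3,1],[0,0,0,0,0,-1.5,1]]'
python3 go.py 499.6 -388.1 88 135.5
```

```text
clock: 27.6
eef_pos: [499.4, -387.7, 100.1]
tcp_rot: [-3.142, -0.0, 2.365]
contact_force: [0.1, 0.1, -1.1]
opening: 0.101
grasp_force: 98.1
clock: 28.0
eef_pos: [499.6, -387.6, 94.3]
tcp_rot: [3.141, -0.0, 2.364]
contact_force: [0.6, 1.3, -1.4]
opening: 0.103
grasp_force: 98.1
t 28.0 pos [ 499.6 -387.6   94.3] rpy [179.99  -0.   135.45] q [-0.66  0.5   1.72  0.    0.92 -1.46] F [ 0.6  1.3 -1.4] M [ 0.07 -0.21 -0.01] op 0.103 gf 98.1
shift at once [-0.0004 -0.0003  0.0063] turn [ 0.01 -0.   -0.05] | shift if turned first [-0.0004 -0.0003  0.0063]
```

```bash
python3 -m inch '[[0,0,0.002,0,0,2,1],[0,0,0.002,0,0,-4,1],[0,0,0.002,0,0,4,1],[0,0,0,0,0,-2,1]]'
python3 go.py 499.6 -388.1 88 135.5
python3 -m inch '[[0,0,0.001,0,0,2,1],[0,0,0.001,0,0,-4,1],[0,0,0.001,0,0,4,1],[0,0,0,0,0,-2,1],[0,0,0,0,0,0,1]]'
python3 go.py 499.6 -388.1 88 135.5
```

```text
clock: 28.4
eef_pos: [500.3, -387.8, 88.9]
tcp_rot: [3.141, 0.002, 2.365]
contact_force: [2.9, 0.6, -2.3]
opening: 0.104
grasp_force: 97.8
t 28.4 pos [ 500.3 -387.8   88.9] rpy [1.7995e+02 9.0000e-02 1.3549e+02] q [-0.66  0.51  1.72  0.    0.91 -1.46] F [ 2.9  0.6 -2.3] M [ 0.16 -0.68 -0.04] op 0.104 gf 97.8
shift at once [ 0.0003 -0.0007  0.0009] turn [ 0.05  0.09 -0.01] | shift if turned first [ 0.0003 -0.0007  0.0009]
clock: 28.9
eef_pos: [500.9, -388.2, 87.9]
tcp_rot: [3.141, 0.003, 2.368]
contact_force: [-0.6, 4.4, 16.5]
opening: 0.101
grasp_force: 100.8
t 28.9 pos [ 500.9 -388.2   87.9] rpy [179.94   0.18 135.66] q [-0.66  0.51  1.72  0.    0.91 -1.46] F [-0.6  4.4 16.5] M [ 0.68  0.15 -0.07] op 0.101 gf 100.8
shift at once [ 0.001  -0.0009 -0.0001] turn [0.06 0.18 0.16] | shift if turned first [ 0.001  -0.0009 -0.0001]
```

```bash
python3 -m inch '[[0.0005,0,0.001,0,0,2,1],[0,0,0.001,0,0,-4,1],[0,0,0,0,0,4,1],[0,0,0,0,0,-2,1],[0,0,0,0,0,0,1]]'
python3 go.py 499.6 -388.1 88 135.5
python3 - <<'E'
from m import *
k=blob(g,grn,(360,230,450,320));print(k[:3])
np.set_printoptions(linewidth=200);print(g['img'][288:312,390:420,2])
E
```

```text
clock: 29.4
eef_pos: [501.5, -388.7, 87.8]
tcp_rot: [3.14, 0.006, 2.368]
contact_force: [-3.0, 4.6, 30.4]
opening: 0.1
grasp_force: 103.0
t 29.4 pos [ 501.5 -388.7   87.8] rpy [179.93   0.33 135.66] q [-0.66  0.51  1.72  0.    0.9  -1.46] F [-3.   4.6 30.4] M [ 0.92  0.69 -0.13] op 0.1 gf 103.0
shift at once [ 0.0017 -0.0009 -0.0002] turn [0.07 0.33 0.16] | shift if turned first [ 0.0017 -0.0009 -0.0002]
(array([414.52777778, 286.49074074]), np.int32(108), ((414.6165466308594, 286.5531921386719), (4.328428745269775, 25.11440086364746), 2.726310968399048))
[[203 122  33  31  37  70 101 109  80  46  48  50  55  44  49  45  40  44  42  56  94 105  93  54  32  30   9 177 216 213]
 [199 126  25  38  26  68  97 107  83  42  44  45  36  49  48  43  43  40  44  64  99 107  90  50  29  35   7 207 220 210]
 [199 128  30  34  37  68  98 113  79  44  47  44  41  59  58  47  49  48  37  76  96 110  86  54  29  41   6 204 222 215]
 [201 131  22  34  38  75  96 105  75  41  47  48  45  61  69  41  52  38  38  73 103 107  90  54  28  26   5 207 220 207]
 [201 125  27  33  38  70  96 113  84  44  47 
[... 1714 characters left out ...]
148 150 131 126 121 119 130 138 142 142 139 122 163 173 170 171 170 176 175 132 139]
 [175 175 167 175 173 143 105 110 134 150 149 146 146 144 145 147 146 145 144 140 107 157 176 168 177 173 171 174 131 134]
 [172 173 170 171 171 166 139  94 101 121 123 138 141 149 148 142 136 132 121  95 116 161 175 170 174 170 168 179 133 138]
 [176 171 172 174 176 174 172 151 112  96  89  99 111 108 112 112 107  99  98  95 148 171 170 177 169 171 170 175 134 137]
 [175 166 176 175 169 174 173 177 162 150 145 129 113 109 109 112 106 135 157 155 170 171 173 168 168 172 172 176 133 139]
 [166 171 175 172 172 170 173 172 173 171 177 171 162 157 158 154 154 168 176 174 174 168 168 171 173 172 170 162 137 144]]
```

```bash
python3 -m inch '[[0,0,-0.001,0,0,4,1],[0,0,0,0,0,6,1],[0,0,0,0,0,6,1],[0,0,0,0,0,6,1],[0,0,0,0,0,6,1],[0,0,0,0,0,0,1]]' 120
python3 go.py 500 -388 88 43.5
```

```text
clock: 30.1
eef_pos: [500.8, -388.6, 87.9]
tcp_rot: [3.139, 0.004, 1.875]
contact_force: [-3.2, 2.9, 23.8]
opening: 0.098
grasp_force: 118.3
t 30.1 pos [ 500.8 -388.6   87.9] rpy [179.85   0.22 107.42] q [-0.66  0.51  1.72 -0.    0.91 -0.97] F [-3.2  2.9 23.8] M [ 0.46  0.62 -0.02] op 0.098 gf 118.3
shift at once [ 0.0008 -0.0006 -0.0001] turn [ 0.26  0.12 63.92] | shift if turned first [-0.0002 -0.001  -0.0001]
```

```bash
python3 -m inch '[[0,0,0,0,0,7,1],[0,0,0,0,0,7,1],[0,0,0,0,0,7,1],[0,0,0,0,0,7,1],[0,0,0,0,0,7,1],[0,0,0,0,0,7,1],[0,0,0,0,0,7,1],[0,0,0,0,0,0,1]]' 120
python3 go.py 500 -388 88 43.5
```

```text
clock: 30.9
eef_pos: [499.9, -388.3, 87.9]
tcp_rot: [3.139, 0.001, 1.019]
contact_force: [-7.6, 4.0, 27.2]
opening: 0.104
grasp_force: 118.8
t 30.9 pos [ 499.9 -388.3   87.9] rpy [1.7985e+02 5.0000e-02 5.8390e+01] q [-0.66  0.51  1.72 -0.    0.91 -0.11] F [-7.6  4.  27.2] M [ 0.75  1.33 -0.03] op 0.104 gf 118.8
shift at once [ 0.0003 -0.     -0.0001] turn [ 0.16  0.03 14.89] | shift if turned first [ 0.0003 -0.0001 -0.0001]
```

```bash
python3 -m inch '[[0,-0.001,0,0,0,5,1],[0,0,0,0,0,5,1],[0,0,0,0,0,4,1],[0,0,0,0,0,0,1],[0,0,0,0,0,0,1]]' 120
python3 go.py 500 -388 88 43.5
python3 -m inch '[[0,0,0,0,0,2,1],[0,0,0,0,0,2,1],[0,0,0,0,0,0,1],[0,0,0,0,0,0,1]]' 120
python3 go.py 500 -388 88 43.5
python3 - <<'E'
from m import *
k=blob(g,grn,(360,230,450,320));print(k[:3])
print((g['img'][298:312,390:420,2]))
E
```

```text
clock: 31.4
eef_pos: [499.6, -388.0, 88.0]
tcp_rot: [3.138, -0.0, 0.779]
contact_force: [-4.2, 3.5, 25.1]
opening: 0.101
grasp_force: 118.5
t 31.4 pos [ 499.6 -388.    88. ] rpy [ 1.7978e+02 -1.0000e-02  4.4620e+01] q [-0.66  0.51  1.72 -0.    0.9   0.13] F [-4.2  3.5 25.1] M [0.61 0.96 0.03] op 0.101 gf 118.5
shift at once [ 0.0003  0.0003 -0.    ] turn [ 0.22 -0.02  1.12] | shift if turned first [ 0.0003  0.0003 -0.    ]
clock: 31.8
eef_pos: [499.5, -387.9, 87.9]
tcp_rot: [3.138, -0.0, 0.709]
contact_force: [-4.9, 4.2, 24.5]
opening: 0.098
grasp_force: 118.6
t 31.8 pos [ 499.5 -387.9   87.9] rpy [ 1.7979e+02 -3.0000e-02  4.0640e+01] q [-0.66  0.51  1.72 -0.    0.91  0.2 ] F [-4.9  4.2 24.5] M [0.71 0.97 0.18] op 0.098 gf 118.6
shift at once [ 0.0003  0.0004 -0.0001] turn [ 0.21 -0.02 -2.86] | shift if turned first [ 0.0003  0.0004 -0.0001]
(array([401.83966245, 286.45147679]), np.int32(237), ((401.7292175292969, 285.9058532714844), (8.310564994812012, 32.503543853759766), 4.23639440536499))
[[188 195 200 196 179 162 164 125  41  39  40  39  43  41  32  33  75  86
   88  79 129 208 
[... 958 characters left out ...]
119 118 122 141 151 144
  144 137 154 170 174 171 177 178 176 178 136 136]
 [176 179 176 186 156 105 113 138 150 147 148 144 141 147 148 146 145 150
  144 111 132 168 179 172 174 175 175 179 134 135]
 [176 173 176 176 172 139  96 103 118 120 142 144 145 144 146 143 135 123
  105  95 152 172 169 171 172 177 177 180 137 140]
 [174 175 177 178 179 176 156 113  89  96 102 116 112 116 113 110  99  85
   94 149 172 174 177 173 178 175 177 180 136 138]
 [178 176 173 175 176 177 180 165 147 132 128 117 109 113 112 111 125 141
  155 171 176 177 168 174 180 172 174 179 137 141]
 [169 178 177 176 176 173 178 176 179 173 172 163 161 158 162 164 167 181
  180 176 176 171 175 172 181 174 179 168 142 143]]
```

```bash
python3 -m inch '[[0,0,0,0,0,2,1],[0,0,0,0,0,0,1],[0,0,0,0,0,0,1],[0,0,0,0,0,0,1],[0,0,0,0,0,0,1],[0,0,0,0,0,0,1]]' 120
python3 go.py 500 -388 88 43.5
python3 - <<'E'
from m import *
s=blob(f,blu,(390,285,430,365));print('driver',s[:3],onz(f,s[0],16))
c=f['img'];t=cv2.imread('pics/top0.png')
for n,(x0,y0,x1,y1) in dict(mug=(325,170,365,222),cam=(255,203,296,245)).items():print(n,np.abs(c[y0:y1,x0:x1].astype(int)-t[y0:y1,x0:x1]).mean())
E
```

```text
clock: 32.5
eef_pos: [499.5, -387.8, 87.9]
tcp_rot: [3.138, -0.001, 0.675]
contact_force: [-4.4, 3.1, 25.5]
opening: 0.099
grasp_force: 118.6
t 32.5 pos [ 499.5 -387.8   87.9] rpy [ 1.798e+02 -3.000e-02  3.865e+01] q [-0.66  0.51  1.72 -0.    0.91  0.23] F [-4.4  3.1 25.5] M [0.75 0.99 0.22] op 0.099 gf 118.6
shift at once [ 0.0003  0.0005 -0.0001] turn [ 0.2  -0.02 -4.85] | shift if turned first [ 0.0003  0.0005 -0.0001]
driver (array([409.64705882, 313.68627451]), np.int32(51), ((410.0, 314.5), (11.0, 6.0), 90.0)) [ 381.81991147 -300.21646875   16.        ]
mug 3.827403846153846
cam 3.7611304684475417
```

```bash
python3 -c "
from rig import r
print(r.sign_off())"
```

```text
the job is handed in; nothing more can be done
None
```

The job is handed in at about 32.5 s of the 72 s. I levered the cover open with the screwdriver to about 2.4 rad and laid the screwdriver back on the table. The key is home and turned about 97° clockwise, with the turning torque rising as it would at the stop, and still gripped at about 119 N. The mug and webcam did not move. My first grasp of the screwdriver closed above it because the reported tool height was about 26 mm off; I corrected for that from there on.

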